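# Slide the tall tool chest home against the bench stop

### The arm

A 6-joint arm with a two-finger parallel gripper is mounted at the origin on the work surface. World frame = base frame: x ahead of the robot, y to its left, z up, the work surface at z = 0. Lengths are in m, angles in rad, forces in N, time in s.
With the tool pointing down it reaches from about 0.375 to 0.975 m from the base axis. Payload 3.8 kg.
Tool frame: the origin (TCP) lies at the very end of the fingers, on their centre line; the grasp point (between the pads) lies 19 mm behind it (bot.grip_point_offset is the distance from the TCP to the grasp point, in m); z points along the fingers, x is the direction in which the jaws open and shut, and the axes are right-handed (so a half turn about z gives the same grasp; the last joint's range is limited). The gripper opens to 85 mm and grips with 20 to 120 N. Pads are 22 mm wide; open, the fingers measure 114 mm over their backs; the gripper's body (76 mm by 85 mm) begins 54 mm behind the grasp point. The pads swing forward as they close: fully open they stand 13 mm farther back than shut.
Start: joints at [1.268, 0.264, 1.604, -0, 1.274, -0.037], TCP at [0.177, 0.651, 0.231] pointing down, gripper open.
Joint ranges: [-2.63, 2.63], [-0.94, 2.18], [0.31, 2.57], [-1.31, 4.45], [0, 2.66], [-2.55, 2.55]. Speed limits (rad/s): [2.57, 2.57, 3.14, 3.14, 3.14, 3.14].

### API

Orientations are given as a rotation vector (axis times angle).
In Python, from workcell import bot, read_camera gives the robot as it stands.
- The arm moves only by the tool arm_command, never from a script. Its argument "rows" is a list of rows, each an object with "delta_rot": the turn, a rotation vector about the tool's x, y, z in rad, a list of three; "xyz": the shift along the tool's x, y, z in m, a list of three; "gripper": the finger opening in m, from 0 to 0.0854. A call has 1 to 12 rows; each row shifts and turns the commanded pose from where the row before left it, along the tool's axes as they then stand; what a row does not reach is not made up. A row lasts 1/10 s, in which the tool goes at most 50 mm and 8.59 degrees, less where a joint would pass 70% of its speed; a pose out of reach is approached as far as the arm can. A call is refused whole if a number of a shift passes 0.05 or a number of a turn 0.15, either way. A call with a gripper value outside its range is refused whole. The fingers move at their own pace and stop on an object; "force" is the grip in N (left out, the last holds). Time passes only in rows, so rows that do not move let the fingers close. It gives the time, the measured TCP pose, the force and the opening at its end, in the units of the state.
- bot.read_state(): the state, without advancing time (a new reading comes with each control period).
- read_camera(name): name is "side" or "top"; returns a dict with "pixels" (480x640x3 uint8, red, green, blue), "range_z" (480x640 float32, m along the optical axis (not along the pixel's ray), 0 where there is no reading), "intrinsics" (3x3 intrinsics, pixels), "camera_from_world" (4x4, takes a point from world to camera coordinates). Camera axes: x right, y up, looking along -z (the intrinsics and any distortion apply to the point x, -y, -z); pixel columns grow to the right and rows downward; lengths in m; the calibration is good to about 2 mm. A picture is of the moment at which its call begins.
- bot.finish_job(): hands the job in, once; it reports no verdict.
The state is a dict: "time": time; "q": joint angles; "joint_vel": joint speeds; "joint_torque": joint torques, N m; "tool_pos": TCP position; "tcp_rot": TCP orientation; "wrist_force": force on the tool from outside, world axes, zero at the start; "torque": the same for the moment, N m; "width": opening from 0.0 (shut) to 1.0 (fully open).
Only numpy, scipy, OpenCV 4.12 (cv2) and the standard library are available. Lean on these libraries where they do the work, as an engineer would, in place of code of your own. Each camera call takes 0.05 s, during which the arm holds its last target.

### The job

Push the tall carving-tool chest across the bench, towards the robot's right, until its plinth sits flush along the wooden bench stop. Push only on the plinth, low at the base, gently, so that the chest slides upright without tipping and the turned finial stays standing on its lid. Do not grip or lift anything, leave the mallet and the jar where they are, and finish with the hand clear.

Things in the scene. Friction and masses are not known exactly. Their poses are not given: they have to be found in the camera images.
- chest: Tall wooden chest, 1.5-2.4 kg, loose on the bench. Plinth 110 (x) x 200 (y) x 50 mm high; on it a box 80 x 170 mm, set back 15 mm all round, up to 200 mm; lid 92 x 182 mm, top at 212 mm. Origin: centre of the underside; +x points at the stop (robot's right), z up. Starts 80-155 mm short of the stop, up to 0.15 rad askew. Slides at 8-18 N; tips if pushed above about 80 mm.
- stop: Dark wooden bar fixed to the bench on the right of the chest, 40 (x) x 340 (y) x 60 mm high. Origin: centre of the underside. Its -x face (20 mm from the origin) looks at the chest and is the stopping face; +x is the direction to push; y runs along the bar.
- finial: Turned dark-wood finial, 60 mm across its foot, 102 mm tall, 0.12 kg, standing loose on the chest's lid. Origin: centre of its underside. It must stay standing there.
- mallet: Round wooden carver's mallet standing on its head, 84 mm across, 210 mm tall. Origin: centre of its underside. Stands behind the stop or near its end farthest from the robot, clear of the chest's path; leave alone.
- jar: Amber glass jar with steel cap, 68 mm across, 100 mm tall. Origin: centre of its underside. Stands behind the stop or near its end farthest from the robot, clear of the chest's path; leave alone.
Not all that is in view belongs to the job. There is more than one size of the chest; the one meant has the size given above. Of the things that look like the finial, the larger one is meant.

How it is judged:
By the outcome, as a careful person would: the job done as asked, in the order asked, and still so for the second after the job is handed in, with the robot touching nothing.
It also fails if it takes over 42 s, if anything falls off the work surface, if the arm or the gripper's body presses on something with over 40 N, if the wrist force passes 120 N, or if a joint passes its speed limit or range.

## Working session

There is one attempt and no reset: what is moved stays moved. The work goes in short steps, Python scripts to look and compute and a tool call to move; the robot and the scene stay as the last step left them, time stands still between calls to the robot, and variables do not carry over. Pictures are saved under pics/ and viewed, and the job is handed in when it is done.

Besides the shell and the picture viewer there is one more tool, called after ">>>" as name([rows], argument=value, ...), one row to a line, values as JSON. arm_command: Moves the arm, as the interface text tells. Its arguments: {"type":"object","properties":{"rows":{"type":"array","items":{"type":"object","properties":{"delta_rot":{"type":"array","items":{"type":"number"}},"xyz":{"type":"array","items":{"type":"number"}},"gripper":{"type":"number"}}}},"force":{"type":"number"}},"required":["rows"]}

```bash
mkdir -p pics; ls; cat > h.py <<'E'
import numpy as np, cv2
from workcell import bot, read_camera
def snap(n,f):
    c=read_camera(n); cv2.imwrite('pics/'+f,c['pixels'][:,:,::-1]); np.savez('pics/'+f+'.npz',**c); return c
def cloud(c):
    K=np.array(c['intrinsics']);T=np.array(c['camera_from_world']);z=c['range_z']
    v,u=np.mgrid[:480,:640]
    X=(u-K[0,2])/K[0,0]*z;Y=(v-K[1,2])/K[1,1]*z
    p=np.stack([X,-Y,-z],-1)
    w=(p-T[:3,3])@T[:3,:3]
    w[z<=0]=np.nan
    return w
E
python3 - <<'E'
from h import *
s=bot.read_state();print(s)
for n in('top','side'):
    c=snap(n,n+'1.png');print({k:c[k] for k in c if k not in('pixels','range_z')})
E
```

```text
pics
{'time': 0.0, 'q': array([ 1.26811910e+00,  2.64793831e-01,  1.60536712e+00,  1.45784530e-05,
        1.27371374e+00, -3.68929326e-02]), 'joint_vel': array([-1.53861755e-03,  1.96715318e-03,  1.05706651e-03, -1.26141390e-04,
       -4.56117449e-05, -1.04911318e-04]), 'joint_torque': array([ 1.46910779e-04, -5.15107727e+01, -3.67315400e+01, -9.95313621e-05,
        1.28839316e-02,  3.27783437e-05]), 'tool_pos': array([0.17707353, 0.65060062, 0.22993834]), 'tcp_rot': array([ 2.49516357,  1.90671127, -0.00293796]), 'wrist_force': array([-0.71128398,  0.0180865 , -0.59794435]), 'torque': array([ 0.01471331, -0.0364973 , -0.00688128]), 'width': 0.9993662970074003}
{'intrinsics': array([[570.44567727,   0.        , 308.71722822],
       [  0.        , 570.44567727, 240.66725494],
       [  0.        ,   0.        ,   1.        ]]), 'camera_from_world': array([[-0.06160226, -0.99808867,  0.00491611, -0.03555213],
       [ 0.97725915, -0.0593139 ,  0.20358391, -0.57877521],
       [-0.2029032 ,  0.01734554,  0.97904516, -1.01889459],
       [ 0.        ,  0.        ,  0.        ,  1.        ]])}
{'intrinsics': array([[589.4956121 ,   0.        , 315.89011667],
       [  0.        , 589.4956121 , 244.55244068],
       [  0.        ,   0.        ,   1.        ]]), 'camera_from_world': array([[ 0.96076287, -0.27716696, -0.0106386 , -0.56483602],
       [ 0.19995831,  0.66552818,  0.71908895, -0.17149304],
       [-0.19222741, -0.69300125,  0.6948366 , -1.07749053],
       [ 0.        ,  0.        ,  0.        ,  1.        ]])}
```

View pics/top1.png

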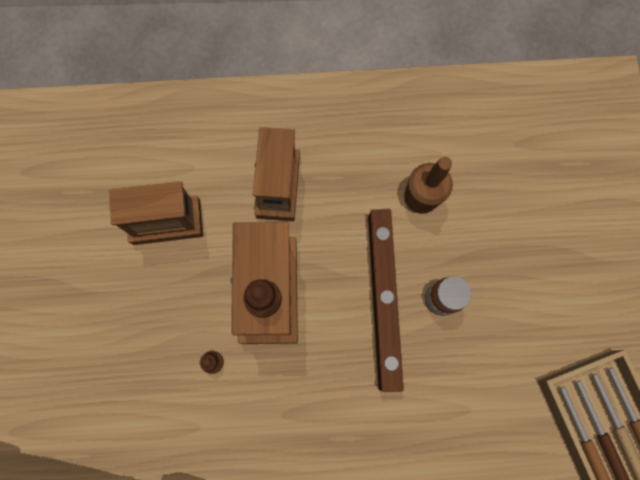

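View pics/side1.png

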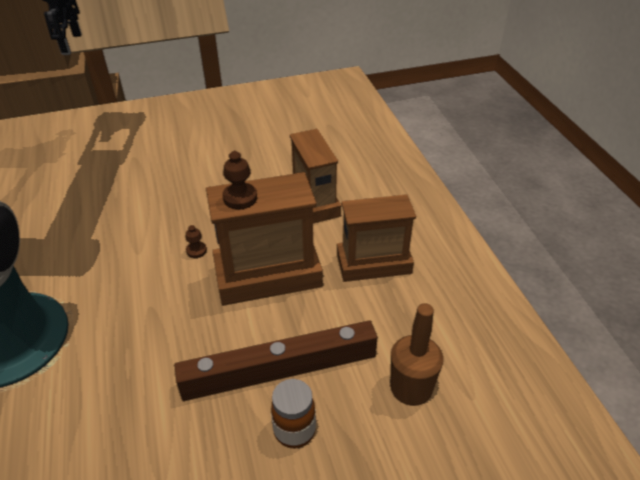

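The top view shows the big chest at about (265,285) with the large finial at (262,297). The stop is at (386,300), and the jar and mallet are to its right. Small decoy chests stand at (155,215) and (277,172), with a small finial at (210,362). Next I measure.

```bash
cat >> h.py <<'E'
def rect(p):
    r=cv2.minAreaRect((p[:,:2]*1000).astype(np.float32)); return r
def both(f1,f2):
    P=[]
    for f in(f1,f2):
        c=np.load('pics/'+f+'.npz'); P.append(cloud(c))
    return P
E
python3 - <<'E'
from h import *
t,s=both('top1.png','side1.png')
for nm,w in(('top',t),('side',s)):
    q=w.reshape(-1,3);q=q[np.isfinite(q[:,0])]
    print(nm,'table z',np.median(q[(q[:,2]<.02)&(q[:,2]>-.03)][:,2]))
    for lo,hi in((.2,.222),(.04,.056),(.056,.066),(.09,.11),(.11,.16),(.225,.33)):
        h=(w[...,2]>lo)&(w[...,2]<hi)
        n,l,st,ce=cv2.connectedComponentsWithStats(h.astype(np.uint8))
        for i in range(1,n):
            if st[i,4]>60:
                p=w[l==i]; r=rect(p); print(lo,hi,'px',ce[i].round(),st[i,4],'z',np.median(p[:,2]).round(4),'c',np.round(r[0],1),'sz',np.round(r[1],1),'a',round(r[2],1))
E
```

```text
top table z -5.607506259583934e-05
0.2 0.222 px [444. 163.] 166 z 0.2062 c [ 664.  -303.6] sz [24.1 22.9] a 89.7
0.2 0.222 px [260. 274.] 5321 z 0.2117 c [490.3  13. ] sz [ 92.1 181.7] a 87.4
0.04 0.056 px [292. 179.] 74 z 0.0507 c [700.1 -45.5] sz [  3.9 101.2] a 82.3
0.04 0.056 px [417. 204.] 71 z 0.0484 c [ 639.9 -287.5] sz [65.  19.7] a 56.8
0.04 0.056 px [167. 227.] 228 z 0.0496 c [619.1 197.2] sz [ 56.2 135.1] a 30.2
0.04 0.056 px [275. 209.] 68 z 0.0485 c [645.1  -7.3] sz [59.6  2. ] a 82.0
0.04 0.056 px [281. 309.] 1147 z 0.0497 c [490.2  11.9] sz [107.1 199.9] a 86.7
0.04 0.056 px [434. 301.] 84 z 0.0485 c [ 451.7 -301.9] sz [66.  25.6] a 15.0
0.04 0.056 px [586. 398.] 1181 z 0.0448 c [ 227.6 -591.7] sz [184.2 162.9] a 17.1
0.04 0.056 px [209. 362.] 137 z 0.0518 c [362.2 127. ] sz [32.  33.4] a 39.9
0.056 0.066 px [386. 301.] 3790 z 0.0601 c [ 460.7 -207.3] sz [ 40.7 339.2] a 88.7
0.056 0.066 px [208. 362.] 80 z 0.0578 c [362.5 125.9] sz [25.9 24.4] a 68.1
0.09 0.11 px [428. 186.] 1093 z 0.1005 c [ 663.3 -302.9] sz [81.8 79.3] a 53.7
0.09 0.11 px [161. 220.] 245 z 0.1011 c [
[... 3126 characters left out ...]
11 0.16 px [140.   9.] 2426 z 0.1299 c [ 377.1 1097.1] sz [ 59.8 444.1] a 88.5
0.11 0.16 px [313. 155.] 1715 z 0.1507 c [642.5 210.3] sz [ 67.1 134.4] a 3.0
0.11 0.16 px [377. 216.] 2599 z 0.1508 c [704.3 -16.5] sz [ 69.4 129.3] a 82.4
0.11 0.16 px [265. 242.] 1922 z 0.1356 c [486.3 -29. ] sz [ 23.5 172.7] a 81.9
0.11 0.16 px [ 11. 295.] 738 z 0.1328 c [ 55.9 -22.4] sz [85.8 18. ] a 69.6
0.11 0.16 px [418. 344.] 341 z 0.1361 c [ 661.9 -311.6] sz [15.9 28.9] a 60.0
0.225 0.33 px [65. 27.] 928 z 0.2984 c [180.2 645.9] sz [158.4  32.1] a 73.6
0.225 0.33 px [237. 180.] 1267 z 0.2684 c [454.5   6.2] sz [55.4 59.4] a 74.9
0.225 0.33 px [  7. 233.] 930 z 0.2556 c [ 92.  -17.9] sz [97.9 13.2] a 77.9
```

>>> arm_command([
  {"delta_rot":[0,0,0.135],"xyz":[0,0,0],"gripper":0.085},
  {"delta_rot":[0,0,0.135],"xyz":[0,0,0]},
  {"delta_rot":[0,0,0.135],"xyz":[0,0,0]},
  {"delta_rot":[0,0,0.135],"xyz":[0,0,0]},
  {"delta_rot":[0,0,0.135],"xyz":[0,0,0]},
  {"delta_rot":[0,0,0.135],"xyz":[0,0,0]},
  {"delta_rot":[0,0,0.135],"xyz":[0,0,0]},
  {"delta_rot":[0,0,0.135],"xyz":[0,0,0]},
  {"delta_rot":[0,0,0.135],"xyz":[0,0,0]},
  {"delta_rot":[0,0,0.135],"xyz":[0,0,0]},
])

```text
invalid input
```

```bash
cat >> h.py <<'E'
from scipy.spatial.transform import Rotation as Ro
def target(yaw,tilt):
    return Ro.from_matrix(np.array([[1,0,0],[0,-1,0],[0,0,-1.]]))if 0 else Ro.from_euler('z',yaw)*Ro.from_matrix(np.array([[1,0,0],[0,-1,0],[0,0,-1.]]))*Ro.from_euler('x',tilt)
def delta(pos,yaw,tilt):
    s=bot.read_state();R=Ro.from_rotvec(s['tcp_rot'])
    d=R.inv().apply(np.array(pos)-s['tool_pos'])
    r=(R.inv()*target(yaw,tilt)).as_rotvec()
    print('t',s['time'],'pos',s['tool_pos'].round(4),'F',s['wrist_force'].round(1),'w',round(s['width'],3),'q',s['q'].round(2))
    print('axes',R.as_matrix().round(3).tolist());print('shift tool',d.round(4),'turn',r.round(4))
E
python3 - <<'E'
from h import *
delta((.49,.16,.22),-.046,0)
E
```

```text
t 0.1 pos [0.1771 0.6506 0.2301] F [0.2 0.  0.6] w 0.998 q [ 1.27  0.26  1.61  0.    1.27 -0.04]
axes [[0.263, 0.965, -0.001], [0.965, -0.263, -0.002], [-0.002, -0.0, -1.0]]
shift tool [-0.3912  0.4308  0.0108] turn [1.300e-03 1.900e-03 1.351e+00]
```

>>> arm_command([
  {"delta_rot":[0,0,0.135],"xyz":[0,0,0],"gripper":0.085},
  {"delta_rot":[0,0,0.135],"xyz":[0,0,0],"gripper":0.085},
  {"delta_rot":[0,0,0.135],"xyz":[0,0,0],"gripper":0.085},
  {"delta_rot":[0,0,0.135],"xyz":[0,0,0],"gripper":0.085},
  {"delta_rot":[0,0,0.135],"xyz":[0,0,0],"gripper":0.085},
  {"delta_rot":[0,0,0.135],"xyz":[0,0,0],"gripper":0.085},
  {"delta_rot":[0,0,0.135],"xyz":[0,0,0],"gripper":0.085},
  {"delta_rot":[0,0,0.135],"xyz":[0,0,0],"gripper":0.085},
  {"delta_rot":[0,0,0.135],"xyz":[0,0,0],"gripper":0.085},
  {"delta_rot":[0,0,0.135],"xyz":[0,0,0],"gripper":0.085},
])

```text
time: 1.1
tool_pos: [0.1772, 0.6509, 0.2305]
tcp_rot: [3.139, -0.079, -0.001]
wrist_force: [0.2, 0.4, -0.0]
width: 0.995
```

```bash
python3 - <<'E'
from h import *
delta((.49,.18,.22),-.046,0)
E
```

```text
t 1.1 pos [0.1772 0.6509 0.2305] F [ 0.2  0.4 -0. ] w 0.995 q [ 1.27  0.26  1.6  -0.    1.27  1.32]
axes [[0.999, -0.051, -0.0], [-0.051, -0.999, -0.001], [-0.0, 0.001, -1.0]]
shift tool [0.3362 0.4544 0.011 ] turn [ 0.0014  0.0003 -0.0046]
```

>>> arm_command([
  {"delta_rot":[0,0,0],"xyz":[0.028,0.038,0],"gripper":0.085},
  {"delta_rot":[0,0,0],"xyz":[0.028,0.038,0],"gripper":0.085},
  {"delta_rot":[0,0,0],"xyz":[0.028,0.038,0],"gripper":0.085},
  {"delta_rot":[0,0,0],"xyz":[0.028,0.038,0],"gripper":0.085},
  {"delta_rot":[0,0,0],"xyz":[0.028,0.038,0],"gripper":0.085},
  {"delta_rot":[0,0,0],"xyz":[0.028,0.038,0],"gripper":0.085},
  {"delta_rot":[0,0,0],"xyz":[0.028,0.038,0],"gripper":0.085},
  {"delta_rot":[0,0,0],"xyz":[0.028,0.038,0],"gripper":0.085},
  {"delta_rot":[0,0,0],"xyz":[0.028,0.038,0],"gripper":0.085},
  {"delta_rot":[0,0,0],"xyz":[0.028,0.038,0],"gripper":0.085},
  {"delta_rot":[0,0,0],"xyz":[0.028,0.036,0],"gripper":0.085},
  {"delta_rot":[0,0,0],"xyz":[0.028,0.036,0],"gripper":0.085},
])

```text
time: 2.3
tool_pos: [0.4931, 0.1828, 0.231]
tcp_rot: [3.141, -0.071, -0.001]
wrist_force: [0.8, 0.8, -0.5]
width: 0.993
```

>>> arm_command([
  {"delta_rot":[-0.11,0,0],"xyz":[0,0,0],"gripper":0.085},
  {"delta_rot":[-0.11,0,0],"xyz":[0,0,0],"gripper":0.085},
  {"delta_rot":[-0.11,0,0],"xyz":[0,0,0],"gripper":0.085},
  {"delta_rot":[-0.11,0,0],"xyz":[0,0,0],"gripper":0.085},
  {"delta_rot":[-0.11,0,0],"xyz":[0,0,0],"gripper":0.085},
  {"delta_rot":[0,0,0],"xyz":[0,0,0],"gripper":0.085},
])

```text
time: 2.9
tool_pos: [0.4916, 0.1861, 0.2285]
tcp_rot: [2.588, -0.053, -0.021]
wrist_force: [-0.3, 0.2, -0.8]
width: 0.996
```

```bash
python3 - <<'E'
from h import *
delta((.49,.13,.012),-.046,-.55)
snap('top','top2.png');snap('side','side2.png')
E
```

```text
t 2.9 pos [0.4916 0.1861 0.2285] F [-0.3  0.2 -0.8] w 0.996 q [ 0.59  0.2   1.78 -0.43  1.52  0.74]
axes [[0.999, -0.033, -0.026], [-0.042, -0.85, -0.525], [-0.004, 0.525, -0.851]]
shift tool [ 0.0017 -0.0659  0.2137] turn [0.0032 0.0017 0.0058]
```

View pics/side2.png

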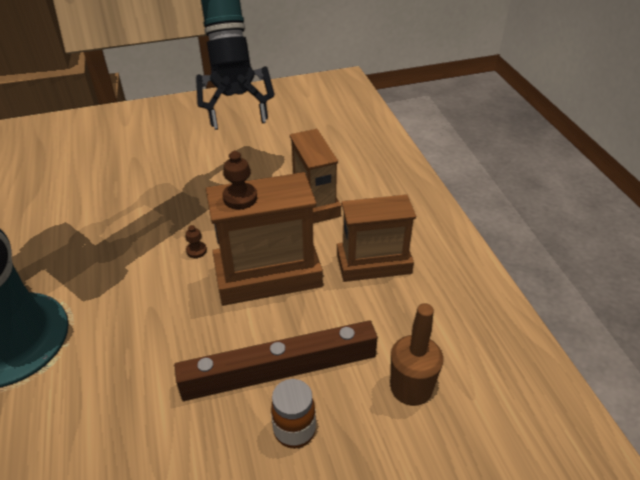

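View pics/top2.png

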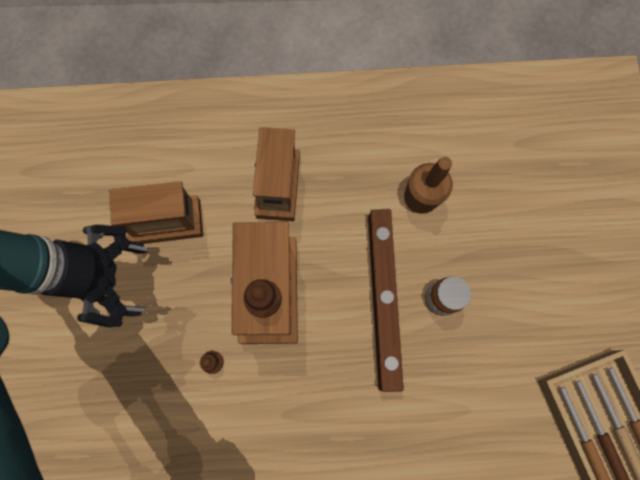

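Both pictures show the open gripper tilted with its fingertips toward the chest. In the side view the tips are at (213,122) and (264,120), clear of the decoys. I narrow the opening to 50 mm and descend behind the chest.

>>> arm_command([
  {"delta_rot":[0,0,0],"xyz":[0,-0.007,0.017],"gripper":0.05},
  {"delta_rot":[0,0,0],"xyz":[0,-0.007,0.017],"gripper":0.05},
  {"delta_rot":[0,0,0],"xyz":[0,-0.007,0.017],"gripper":0.05},
  {"delta_rot":[0,0,0],"xyz":[0,-0.007,0.017],"gripper":0.05},
  {"delta_rot":[0,0,0],"xyz":[0,-0.007,0.017],"gripper":0.05},
  {"delta_rot":[0,0,0],"xyz":[0,-0.007,0.017],"gripper":0.05},
  {"delta_rot":[0,0,0],"xyz":[0,-0.007,0.017],"gripper":0.05},
  {"delta_rot":[0,0,0],"xyz":[0,-0.007,0.017],"gripper":0.05},
  {"delta_rot":[0,0,0],"xyz":[0,-0.007,0.017],"gripper":0.05},
  {"delta_rot":[0,0,0],"xyz":[0,-0.007,0.017],"gripper":0.05},
  {"delta_rot":[0,0,0],"xyz":[0,-0.007,0.015],"gripper":0.05},
  {"delta_rot":[0,0,0],"xyz":[0,0,0],"gripper":0.05},
])

```text
time: 4.2
tool_pos: [0.4898, 0.152, 0.0319]
tcp_rot: [2.59, -0.06, -0.021]
wrist_force: [-1.0, -0.6, -0.0]
width: 0.585
```

```bash
python3 - <<'E'
from h import *
delta((.488,.10,.014),-.046,-.55)
for n in('top','side'):
    c=snap(n,n+'3.png')
    s=bot.read_state()
    w=cloud(c);m=(w[...,2]>.008)&(w[...,2]<.05)&(abs(w[...,0]-.49)<.08)&(w[...,1]>.075)&(w[...,1]<.2)
    p=w[m]
    if len(p): print(n,len(p),p.min(0).round(3),p.max(0).round(3), p[p[:,1].argsort()[:8]].round(3).tolist())
E
```

```text
t 4.2 pos [0.4898 0.152  0.0319] F [-1.  -0.6 -0. ] w 0.585 q [ 0.55  0.39  1.95 -0.49  1.18  0.87]
axes [[0.999, -0.038, -0.027], [-0.047, -0.851, -0.523], [-0.003, 0.523, -0.852]]
shift tool [0.0007 0.035  0.0424] turn [0.0007 0.0029 0.0007]
top 67 [0.452 0.144 0.032] [0.528 0.172 0.05 ] [[0.516, 0.144, 0.043], [0.522, 0.145, 0.042], [0.52, 0.145, 0.042], [0.518, 0.145, 0.041], [0.521, 0.146, 0.045], [0.52, 0.146, 0.045], [0.518, 0.146, 0.044], [0.516, 0.146, 0.044]]
```

View pics/top3.png

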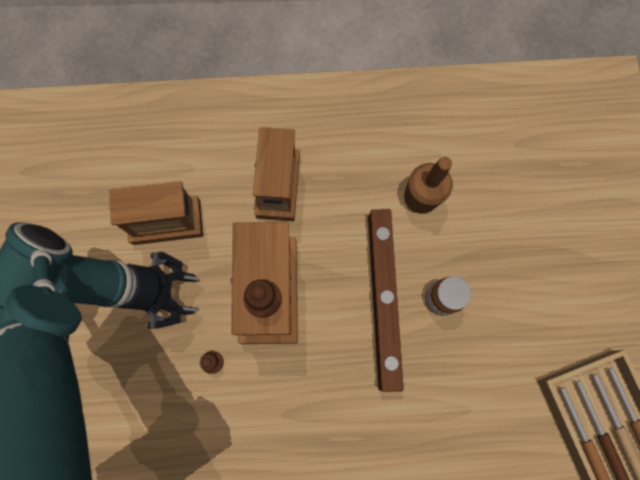

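>>> arm_command([
  {"delta_rot":[0,0,0],"xyz":[0,0.007,0.0082],"gripper":0.05},
  {"delta_rot":[0,0,0],"xyz":[0,0.007,0.0082],"gripper":0.05},
  {"delta_rot":[0,0,0],"xyz":[0,0.007,0.0082],"gripper":0.05},
  {"delta_rot":[0,0,0],"xyz":[0,0.007,0.0082],"gripper":0.05},
  {"delta_rot":[0,0,0],"xyz":[0,0.007,0.0082],"gripper":0.05},
  {"delta_rot":[0,0,0],"xyz":[0,0.007,0.0043],"gripper":0.05},
  {"delta_rot":[0,0,0],"xyz":[0,0.005,0.003],"gripper":0.05},
  {"delta_rot":[0,0,0],"xyz":[0,0.0025,0.0015],"gripper":0.05},
])

```text
time: 5.1
tool_pos: [0.4881, 0.0848, 0.0168]
tcp_rot: [2.591, -0.059, -0.017]
wrist_force: [-0.1, -0.2, 0.5]
width: 0.582
```

```bash
python3 - <<'E'
from h import *
delta((.488,.08,.015),-.046,-.55)
for n in('top','side'):
    c=snap(n,n+'4.png')
E
```

```text
t 5.1 pos [0.4881 0.0848 0.0168] F [-0.1 -0.2  0.5] w 0.582 q [ 0.45  0.36  2.04 -0.54  1.09  0.83]
axes [[0.999, -0.039, -0.024], [-0.046, -0.852, -0.522], [-0.0, 0.523, -0.853]]
shift tool [0.0001 0.0031 0.004 ] turn [ 0.     -0.0002  0.0004]
```

View pics/side4.png

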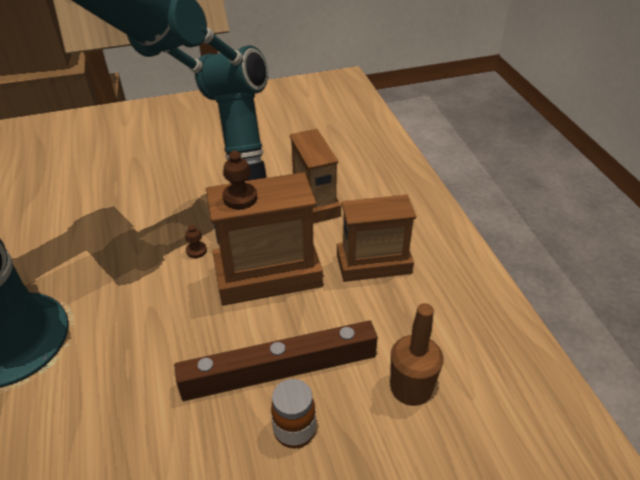

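View pics/top4.png

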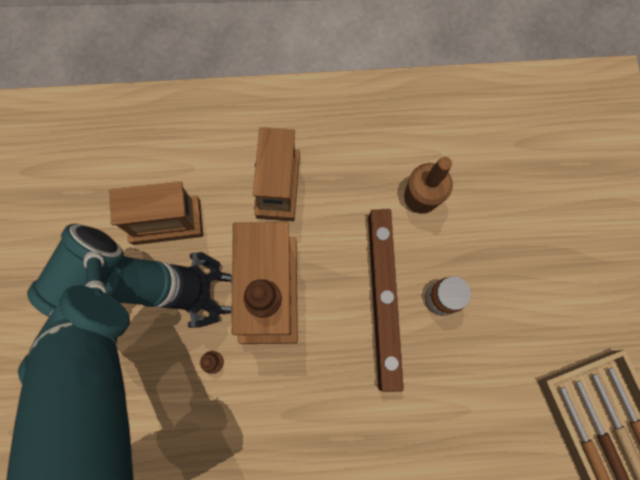

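The fingertips stand just behind the plinth, about 10 mm short, at (230,290) in the top view. I approach slowly to make contact.

>>> arm_command([
  {"delta_rot":[0,0,0],"xyz":[0,0.0017,0.0011],"gripper":0.05},
  {"delta_rot":[0,0,0],"xyz":[0,0.0017,0.0011],"gripper":0.05},
  {"delta_rot":[0,0,0],"xyz":[0,0.0017,0.0011],"gripper":0.05},
  {"delta_rot":[0,0,0],"xyz":[0,0.0017,0.0011],"gripper":0.05},
  {"delta_rot":[0,0,0],"xyz":[0,0.0017,0.001],"gripper":0.05},
  {"delta_rot":[0,0,0],"xyz":[0,0.0017,0.001],"gripper":0.05},
  {"delta_rot":[0,0,0],"xyz":[0,0.0017,0.001],"gripper":0.05},
  {"delta_rot":[0,0,0],"xyz":[0,0.0017,0.001],"gripper":0.05},
])

```text
time: 6.0
tool_pos: [0.4882, 0.0728, 0.0166]
tcp_rot: [2.598, -0.061, -0.014]
wrist_force: [-2.3, 13.8, 4.0]
width: 0.582
```

```bash
python3 - <<'E'
from h import *
delta((.488,.0,.016),-.023,-.55)
E
```

```text
t 6.0 pos [0.4882 0.0728 0.0166] F [-2.3 13.8  4. ] w 0.582 q [ 0.43  0.35  2.05 -0.55  1.08  0.82]
axes [[0.999, -0.041, -0.022], [-0.046, -0.855, -0.516], [0.002, 0.517, -0.856]]
shift tool [0.0031 0.062  0.0381] turn [-0.0069  0.0099 -0.0209]
```

>>> arm_command([
  {"delta_rot":[0,0.001,-0.002],"xyz":[0,0.0034,0.0021],"gripper":0.05},
  {"delta_rot":[0,0.001,-0.002],"xyz":[0,0.0034,0.0021],"gripper":0.05},
  {"delta_rot":[0,0.001,-0.002],"xyz":[0,0.0034,0.0021],"gripper":0.05},
  {"delta_rot":[0,0.001,-0.002],"xyz":[0,0.0034,0.0021],"gripper":0.05},
  {"delta_rot":[0,0.001,-0.002],"xyz":[0,0.0034,0.0021],"gripper":0.05},
  {"delta_rot":[0,0.001,-0.002],"xyz":[0,0.0034,0.0021],"gripper":0.05},
  {"delta_rot":[0,0.001,-0.002],"xyz":[0,0.0034,0.0021],"gripper":0.05},
  {"delta_rot":[0,0.001,-0.002],"xyz":[0,0.0034,0.0021],"gripper":0.05},
  {"delta_rot":[0,0.001,-0.002],"xyz":[0,0.0034,0.0021],"gripper":0.05},
  {"delta_rot":[0,0.001,-0.002],"xyz":[0,0.0034,0.0021],"gripper":0.05},
])

```text
time: 7.0
tool_pos: [0.4882, 0.0331, 0.0166]
tcp_rot: [2.599, -0.029, -0.004]
wrist_force: [0.3, 13.5, 1.5]
width: 0.588
```

```bash
cat >> h.py <<'E'
def meas(f):
    for n in('top','side'):
        c=snap(n,n+f); w=cloud(c)
        h=((w[...,2]>.2)&(w[...,2]<.222)&(w[...,1]>-.25)&(w[...,1]<.1)&(w[...,0]>.38)&(w[...,0]<.6)).astype(np.uint8)
        k,l,st,ce=cv2.connectedComponentsWithStats(h); i=1+st[1:,4].argmax(); p=w[l==i]; r=rect(p)
        h=(w[...,2]>.225)&(w[...,2]<.33)&(abs(w[...,0]-r[0][0]/1e3)<.1)&(abs(w[...,1]-r[0][1]/1e3)<.045)
        g=w[h]
        print(n,'lid',np.round(r[0],1),np.round(r[1],1),round(r[2],2),'z',np.median(p[:,2]).round(4),'finial',((g.min(0)+g.max(0))/2).round(4),'top',g[:,2].max().round(3))
E
python3 - <<'E'
from h import *
delta((.486,-.05,.016),-.023,-.55); meas('5.png')
E
```

```text
t 7.0 pos [0.4882 0.0331 0.0166] F [ 0.3 13.5  1.5] w 0.588 q [ 0.36  0.32  2.1  -0.59  1.03  0.77]
axes [[1.0, -0.02, -0.009], [-0.022, -0.856, -0.516], [0.003, 0.516, -0.856]]
shift tool [-0.0004  0.0709  0.0434] turn [-0.0074 -0.003  -0.0004]
top lid [492.6 -27.9] [ 92.1 182.4] 88.71 z 0.2117 finial [ 0.4544 -0.031   0.2701] top 0.315
side lid [492.7 -30.5] [ 98.7 183. ] 88.2 z 0.2131 finial [ 0.4573 -0.0353  0.2705] top 0.316
```

View pics/top5.png

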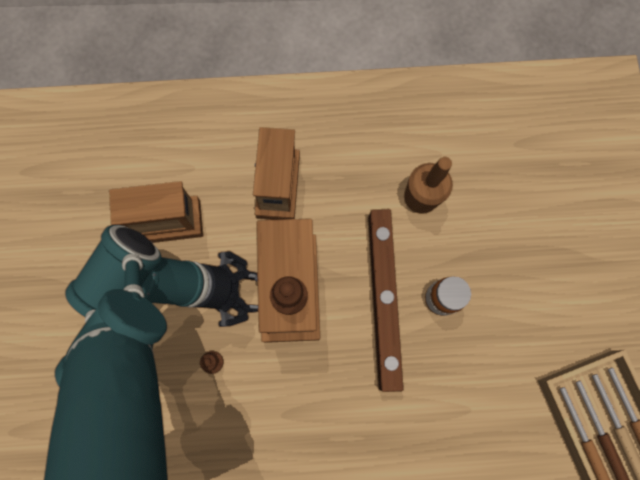

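The chest is now parallel to the stop (88.7°), upright, with the finial standing. About 105 mm remain.

>>> arm_command([
  {"delta_rot":[0,0,0],"xyz":[0,0.0034,0.0021],"gripper":0.05},
  {"delta_rot":[0,0,0],"xyz":[0,0.0034,0.0021],"gripper":0.05},
  {"delta_rot":[0,0,0],"xyz":[0,0.0034,0.0021],"gripper":0.05},
  {"delta_rot":[0,0,0],"xyz":[0,0.0034,0.0021],"gripper":0.05},
  {"delta_rot":[0,0,0],"xyz":[0,0.0034,0.0021],"gripper":0.05},
  {"delta_rot":[0,0,0],"xyz":[0,0.0034,0.0021],"gripper":0.05},
  {"delta_rot":[0,0,0],"xyz":[0,0.0034,0.0021],"gripper":0.05},
  {"delta_rot":[0,0,0],"xyz":[0,0.0034,0.0021],"gripper":0.05},
  {"delta_rot":[0,0,0],"xyz":[0,0.0034,0.0021],"gripper":0.05},
  {"delta_rot":[0,0,0],"xyz":[0,0.0034,0.0021],"gripper":0.05},
  {"delta_rot":[0,0,0],"xyz":[0,0.0034,0.0021],"gripper":0.05},
  {"delta_rot":[0,0,0],"xyz":[0,0.0034,0.0021],"gripper":0.05},
])

```text
time: 8.3
tool_pos: [0.4875, -0.0151, 0.0166]
tcp_rot: [2.598, -0.029, -0.003]
wrist_force: [0.5, 13.5, 2.3]
width: 0.588
```

>>> arm_command([
  {"delta_rot":[0,0,0],"xyz":[0,0.0034,0.0021],"gripper":0.05},
  {"delta_rot":[0,0,0],"xyz":[0,0.0034,0.0021],"gripper":0.05},
  {"delta_rot":[0,0,0],"xyz":[0,0.0034,0.0021],"gripper":0.05},
  {"delta_rot":[0,0,0],"xyz":[0,0.0034,0.0021],"gripper":0.05},
  {"delta_rot":[0,0,0],"xyz":[0,0.0034,0.0021],"gripper":0.05},
  {"delta_rot":[0,0,0],"xyz":[0,0.0034,0.0021],"gripper":0.05},
  {"delta_rot":[0,0,0],"xyz":[0,0.0034,0.0021],"gripper":0.05},
  {"delta_rot":[0,0,0],"xyz":[0,0.0034,0.0021],"gripper":0.05},
  {"delta_rot":[0,0,0],"xyz":[0,0.0034,0.0021],"gripper":0.05},
])

```text
time: 9.2
tool_pos: [0.4867, -0.0512, 0.0165]
tcp_rot: [2.598, -0.029, -0.003]
wrist_force: [-0.6, 13.9, 3.3]
width: 0.581
```

```bash
python3 - <<'E'
from h import *
delta((.486,-.07,.016),-.023,-.55); meas('6.png')
E
```

```text
t 9.2 pos [ 0.4867 -0.0512  0.0165] F [-0.6 13.9  3.3] w 0.581 q [ 0.21  0.27  2.16 -0.66  0.96  0.69]
axes [[1.0, -0.02, -0.008], [-0.021, -0.856, -0.517], [0.004, 0.517, -0.856]]
shift tool [-0.0003  0.0158  0.0102] turn [-0.0063 -0.0039 -0.0004]
top lid [ 491.1 -112.1] [ 92.7 182.3] 88.86 z 0.2118 finial [ 0.4556 -0.1154  0.2706] top 0.316
side lid [ 491.2 -114.5] [ 95.5 181.9] 88.99 z 0.2131 finial [ 0.4556 -0.1203  0.2702] top 0.315
```

View pics/side6.png

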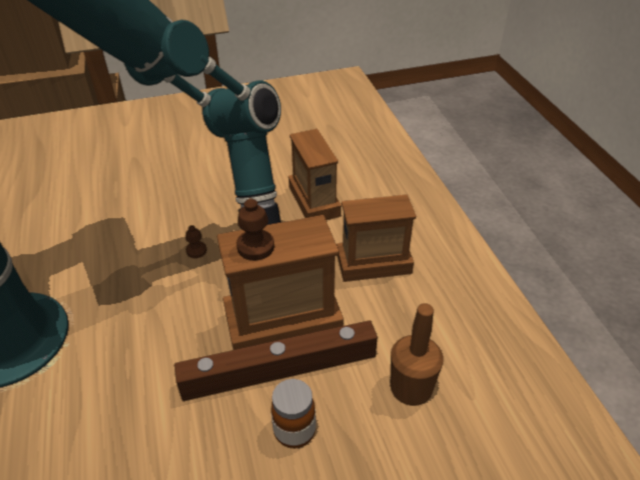

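The chest is upright with the finial standing. Its plinth is about 20 mm short of the stop, with the gap near (285,330). I slow to 2 mm steps.

>>> arm_command([
  {"delta_rot":[0,0,0],"xyz":[0,0.0017,0.001],"gripper":0.05},
  {"delta_rot":[0,0,0],"xyz":[0,0.0017,0.001],"gripper":0.05},
  {"delta_rot":[0,0,0],"xyz":[0,0.0017,0.001],"gripper":0.05},
  {"delta_rot":[0,0,0],"xyz":[0,0.0017,0.001],"gripper":0.05},
  {"delta_rot":[0,0,0],"xyz":[0,0.0017,0.001],"gripper":0.05},
  {"delta_rot":[0,0,0],"xyz":[0,0.0017,0.001],"gripper":0.05},
  {"delta_rot":[0,0,0],"xyz":[0,0.0017,0.001],"gripper":0.05},
  {"delta_rot":[0,0,0],"xyz":[0,0.0017,0.001],"gripper":0.05},
])

```text
time: 10.1
tool_pos: [0.4861, -0.0671, 0.0166]
tcp_rot: [2.597, -0.029, -0.004]
wrist_force: [1.1, 14.0, 1.8]
width: 0.585
```

>>> arm_command([
  {"delta_rot":[0,0,0],"xyz":[0,0.0009,0.0005],"gripper":0.05},
  {"delta_rot":[0,0,0],"xyz":[0,0.0009,0.0005],"gripper":0.05},
  {"delta_rot":[0,0,0],"xyz":[0,0.0009,0.0005],"gripper":0.05},
])

```text
time: 10.4
tool_pos: [0.4859, -0.0702, 0.0166]
tcp_rot: [2.597, -0.029, -0.004]
wrist_force: [1.3, 13.0, -0.1]
width: 0.584
```

```bash
python3 - <<'E'
from h import *
delta((.486,-.07,.016),-.023,-.55); meas('7.png')
E
```

```text
t 10.4 pos [ 0.4859 -0.0702  0.0166] F [ 1.3 13.  -0.1] w 0.584 q [ 0.17  0.27  2.17 -0.68  0.94  0.67]
axes [[1.0, -0.02, -0.009], [-0.021, -0.855, -0.517], [0.003, 0.518, -0.856]]
shift tool [ 0.0001 -0.0005  0.0004] turn [-0.006  -0.0033 -0.0001]
top lid [ 490.4 -131.2] [ 92.8 182.7] 88.81 z 0.2118 finial [ 0.4544 -0.1345  0.2696] top 0.314
side lid [ 490.5 -132.8] [ 94.7 182.1] 88.83 z 0.2131 finial [ 0.4554 -0.1392  0.2703] top 0.316
```

Still sliding, with about 1–3 mm left. I use single small steps and watch for the force to rise.

>>> arm_command([
  {"delta_rot":[0,0,0],"xyz":[0,0.0009,0.0005],"gripper":0.05},
])

```text
time: 10.6
tool_pos: [0.4859, -0.0712, 0.0166]
tcp_rot: [2.597, -0.029, -0.004]
wrist_force: [0.9, 12.5, 0.3]
width: 0.583
```

>>> arm_command([
  {"delta_rot":[0,0,0],"xyz":[0,0.0009,0.0005],"gripper":0.05},
])

```text
time: 10.7
tool_pos: [0.4859, -0.072, 0.0165]
tcp_rot: [2.598, -0.029, -0.004]
wrist_force: [-0.6, 18.1, 3.2]
width: 0.588
```

>>> arm_command([
  {"delta_rot":[0,0,0],"xyz":[0,0.0005,0.0003],"gripper":0.05},
])

```text
time: 10.8
tool_pos: [0.4861, -0.0721, 0.0166]
tcp_rot: [2.599, -0.03, -0.003]
wrist_force: [0.4, 17.4, 2.6]
width: 0.59
```

>>> arm_command([
  {"delta_rot":[0,0,0],"xyz":[0,0.0005,0.0003],"gripper":0.05},
])

```text
time: 10.9
tool_pos: [0.4863, -0.0723, 0.0166]
tcp_rot: [2.6, -0.03, -0.002]
wrist_force: [-0.6, 20.3, 2.4]
width: 0.587
```

>>> arm_command([
  {"delta_rot":[0,0,0],"xyz":[0,0.0005,0.0003],"gripper":0.05},
])

```text
time: 11.0
tool_pos: [0.4863, -0.0724, 0.0166]
tcp_rot: [2.601, -0.031, -0.002]
wrist_force: [-1.1, 24.1, 3.5]
width: 0.585
```

>>> arm_command([
  {"delta_rot":[0,0,0],"xyz":[0,0.0005,0.0003],"gripper":0.05},
])

```text
time: 11.1
tool_pos: [0.4863, -0.0725, 0.0165]
tcp_rot: [2.602, -0.031, -0.002]
wrist_force: [-1.1, 25.6, 5.7]
width: 0.584
```

```bash
python3 - <<'E'
from h import *
delta((.486,-.07,.016),-.023,-.55); meas('8.png')
E
```

```text
t 11.1 pos [ 0.4863 -0.0725  0.0165] F [-1.1 25.6  5.7] w 0.584 q [ 0.16  0.26  2.17 -0.68  0.94  0.66]
axes [[1.0, -0.022, -0.007], [-0.023, -0.857, -0.514], [0.005, 0.514, -0.858]]
shift tool [-0.0004 -0.0024 -0.0008] turn [-0.0101 -0.0044 -0.0021]
top lid [ 490.7 -133. ] [ 92.5 182.7] 88.56 z 0.2118 finial [ 0.4549 -0.136   0.2703] top 0.316
side lid [ 490.8 -134.5] [ 95.6 182.5] 88.65 z 0.2131 finial [ 0.4554 -0.14    0.2699] top 0.315
```

View pics/top8.png

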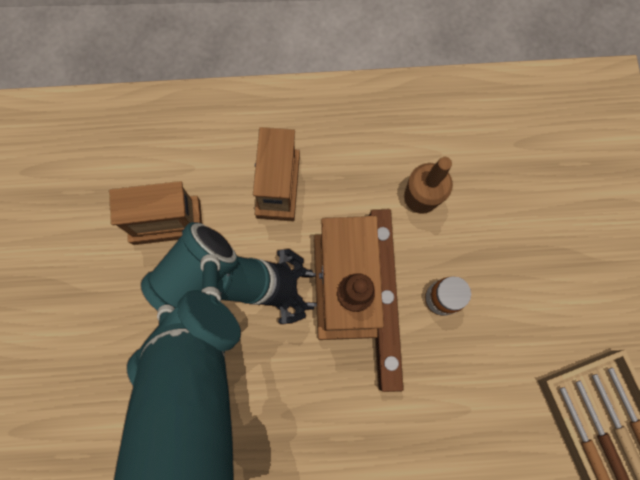

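The plinth is against the stop. Centre y is −133 mm, as predicted, and both bodies are at about 88.7°. I back the hand away.

>>> arm_command([
  {"delta_rot":[0,0,0],"xyz":[0,-0.0017,-0.001],"gripper":0.05},
  {"delta_rot":[0,0,0],"xyz":[0,-0.0034,-0.0021],"gripper":0.05},
  {"delta_rot":[0,0,0],"xyz":[0,-0.0068,-0.0042],"gripper":0.05},
  {"delta_rot":[0,0,0],"xyz":[0,-0.01,-0.0062],"gripper":0.05},
  {"delta_rot":[0,0,0],"xyz":[0,-0.01,-0.0062],"gripper":0.05},
  {"delta_rot":[0,0,0],"xyz":[0,-0.01,-0.0062],"gripper":0.05},
  {"delta_rot":[0,0,0],"xyz":[0,0,-0.02],"gripper":0.05},
  {"delta_rot":[0,0,0],"xyz":[0,0,-0.03],"gripper":0.05},
  {"delta_rot":[0,0,0],"xyz":[0,0,-0.03],"gripper":0.05},
  {"delta_rot":[0,0,0],"xyz":[0,0,-0.03],"gripper":0.05},
  {"delta_rot":[0,0,0],"xyz":[0,0,-0.02],"gripper":0.05},
  {"delta_rot":[0,0,0],"xyz":[0,0,0],"gripper":0.05},
])

```text
time: 12.4
tool_pos: [0.4889, 0.042, 0.1305]
tcp_rot: [2.594, -0.028, -0.003]
wrist_force: [-0.1, -0.3, 0.9]
width: 0.586
```

```bash
python3 - <<'E'
from h import *
delta((.486,-.07,.016),-.023,-.55); meas('9.png')
for n in('top','side'):
    w=cloud(np.load(f'pics/{n}9.png.npz'))
    # stop top & plinth top edges
    for lo,hi,y0,y1 in((.056,.066,-.235,-.18),(.04,.056,-.19,-.07)):
        m=(w[...,2]>lo)&(w[...,2]<hi)&(w[...,1]>y0)&(w[...,1]<y1)&(abs(w[...,0]-.47)<.2)
        r=rect(w[m]);print(n,lo,m.sum(),np.round(r[0],1),np.round(r[1],1),round(r[2],2))
    for nm,x,y,z0,z1 in(('mallet',.663,-.303,.09,.11),('jar',.457,-.323,.09,.11)):
        m=(w[...,2]>z0)&(w[...,2]<z1)&(np.hypot(w[...,0]-x,w[...,1]-y)<.06)
        print(nm,np.round(rect(w[m])[0],1))
E
```

```text
t 12.4 pos [0.4889 0.042  0.1305] F [-0.1 -0.3  0.9] w 0.586 q [ 0.38  0.16  2.04 -0.54  1.23  0.66]
axes [[1.0, -0.019, -0.008], [-0.021, -0.854, -0.521], [0.004, 0.521, -0.854]]
shift tool [-0.001   0.0361  0.156 ] turn [-0.0024 -0.0044  0.0002]
top lid [ 490.5 -133.1] [ 92.8 182.5] 88.74 z 0.2118 finial [ 0.455  -0.1359  0.2705] top 0.316
side lid [ 490.5 -134.5] [ 96.1 182.1] 89.02 z 0.2131 finial [ 0.4553 -0.1405  0.2697] top 0.314
top 0.056 3097 [ 460.7 -207.3] [ 40.6 339.3] 88.66
top 0.04 1211 [ 431.  -115.7] [314.2 102.8] 26.78
mallet [ 663.1 -302.7]
jar [ 457.2 -322.5]
side 0.056 4113 [ 461.4 -204.3] [ 52.5 340.1] 88.87
side 0.04 960 [ 490.9 -131.5] [107.3 200.3] 88.85
mallet [ 663.8 -308. ]
jar [ 457.8 -324.5]
```

View pics/top9.png

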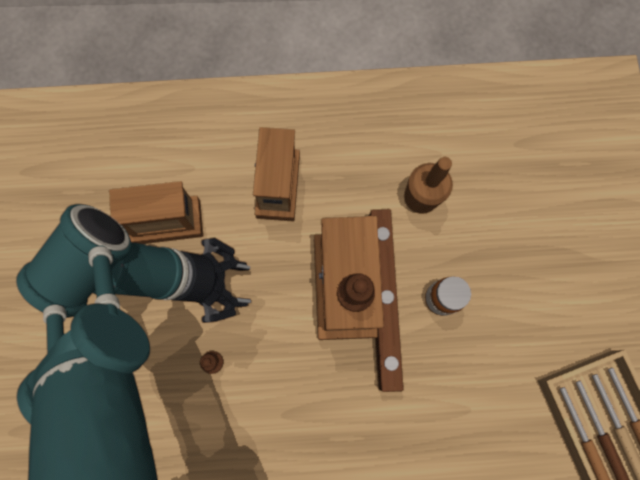

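View pics/side9.png

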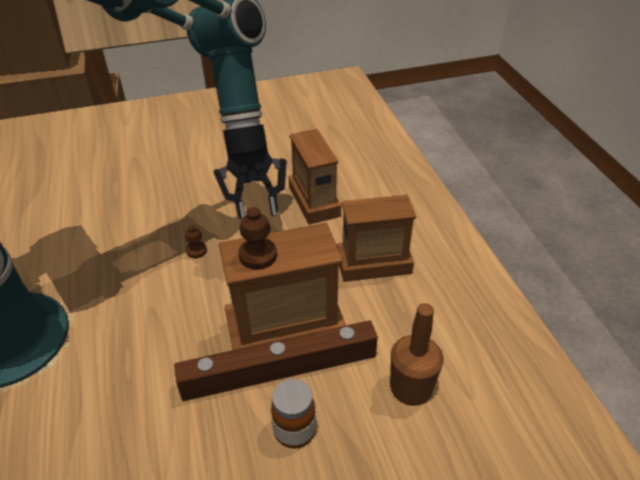

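The plinth is flush along the stop and the finial is standing. The mallet and jar haven't moved, and the hand is clear. I'm handing in.

```bash
python3 - <<'E'
from h import *
print(bot.finish_job())
E
```

```text
the job is handed in; nothing more can be done
None
```

I slid the chest about 146 mm to the robot's right until its plinth sat against the bench stop, then handed the job in at about 12.5 s. I pushed with the two fingertips at roughly 25 mm height, on the plinth only. The push took about 14 N while sliding, and I pressed to about 26 N at the stop to seat it.

**Last checks, after backing the hand off:**
- **Flushness:** the chest's lid reads 88.7° (top camera) and the stop 88.7°. The chest centre is at y ≈ −133 mm, where contact was predicted. The side camera agrees within about 1.5 mm and 0.3°.
- **Upright and finial:** the lid is level at 212 mm, and the finial is standing on it with its top at about 315 mm.
- **Mallet and jar:** neither moved, within measurement error.
- **Hand:** clear, with the force reading about zero.

**One check failed:** the final top-camera fit of the plinth was unusable because the gripper and other things were in the crop. I relied on the top-camera lid fit and the side-camera plinth fit (88.85°) instead.

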